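# Put the studio microphone away in its fitted case

### The arm

A 6-joint arm with a two-finger parallel gripper is mounted at the origin on the work surface. World frame = base frame: x ahead of the robot, y to its left, z up, the work surface at z = 0. Lengths are in m, angles in rad, forces in N, time in s.
With the tool pointing down it reaches from about 0.25 to 0.775 m from the base axis. Payload 8.9 kg.
Tool frame: the origin (TCP) lies midway between the tips of the shut fingers; the grasp point (between the pads) lies robot.pinch_z behind it (robot.pinch_z is the distance from the TCP to the grasp point, in m); y points along the fingers, z is the direction in which the jaws open and shut, and the axes are right-handed (so a half turn about y gives the same grasp; the last joint's range is limited). The gripper opens to 85 mm and grips with 20 to 120 N. Pads are 22 mm wide; open, the fingers measure 114 mm over their backs; the gripper's body (76 mm by 85 mm) begins 54 mm behind the grasp point. The pads swing forward as they close: fully open they stand 13 mm farther back than shut.
Start: joints at [-1.25, 0.291, -0.153, 1.127, 0, 1.431], TCP at [0.233, -0.47, 0.231] pointing down, gripper open.
Joint ranges: [-2.52, 2.52], [-0.91, 1.74], [-1.3, 1.37], [-1.96, 2.02], [-1.52, 1.47], [-3.14, 3.14]. Speed limits (rad/s): [2.22, 2.22, 2.79, 3.14, 3.14, 3.14].

### API

Orientations are given as a unit quaternion [x, y, z, w].
In Python, from bench import robot gives the robot as it stands.
- The arm moves only by the shell command python3 -m inch 'ROWS'. ROWS is JSON, a list of rows, each an object of numbers: "dx", "dy", "dz": the shift along the tool's x, y, z scaled (see below); "rx", "ry", "rz": the turn, a rotation vector about the tool's x, y, z scaled (see below); "jaw": the closure, from 0 (fully open) to 1 (shut). A call has 1 to 10 rows; each row is the pose to reach, as a shift and turn from the pose commanded when the call began, along the tool's axes at that moment, turning the shorter way round; what a row does not reach only later rows make up. The controller multiplies each number of a shift by 500 mm and each number of a turn by pi rad. A row lasts 1/8 s, in which the tool goes at most 62.5 mm and 10.7 degrees, less where a joint would pass 70% of its speed; a pose out of reach is approached as far as the arm can. A call with a number of a shift or a turn outside -1 to 1 is refused whole. A call with a gripper value outside its range is refused whole. The fingers move at their own pace and stop on an object; the grip force is fixed at half the most. Time passes only in rows, so rows that repeat a pose let the fingers close. It gives the time, the measured TCP pose, the force and the opening at its end, in the units of the state.
- robot.state(): the state, without advancing time (a new reading comes with each control period).
- robot.capture(name): name is "side" or "top"; returns the picture (480x640x3 uint8, red, green, blue); there is no depth.
- robot.get_calibration(name): a dict with "camera_matrix" (3x3 intrinsics, pixels), "dist_coeffs" ([k1, k2, p1, p2, k3] as OpenCV has them; the pictures are not rectified), "world_from_camera" (4x4, takes a point from camera to world coordinates). Camera axes: x right, y down, z forward; pixel columns grow to the right and rows downward; lengths in m; the calibration is good to about 2 mm. A picture is of the moment at which its call begins. get_calibration takes no time and is no camera call.
- robot.hand_in(): hands the job in, once; it reports no verdict.
The state is a dict: "time": time; "joint_positions": joint angles; "qd": joint speeds; "joint_efforts": joint torques, N m; "position": TCP position; "ee_rot": TCP orientation; "wrist_force": force on the tool from outside, world axes, zero at the start; "torque": the same for the moment, N m; "gripper_width": finger opening in m.
Only numpy, scipy, OpenCV 4.12 (cv2) and the standard library are available. Lean on these libraries where they do the work, as an engineer would, in place of code of your own. Each camera call takes 0.05 s, during which the arm holds its last target. There are 200 camera calls.

### The job

Lift the loose lid off the wooden microphone case by its knob and set it down flat, knob up, on the bare shelf board. Then take the green microphone by its head out of the black cradle, lay it down on the board, take it again by the waist and lay it fully home in the matching cut-out of the case, leaving the lid off. Set lid and microphone down rather than dropping them, let go of each where it is put down, and leave the things standing around where they are.

Things in the scene. Friction and masses are not known exactly. Their poses are not given: they have to be found in the camera images.
- case: fixed wooden microphone case 186 x 126 mm, 66 mm high; a dark insert (top at z 60 mm) lies within its 6 mm thick rim. Origin: centre of the underside; x along its length. The insert has a cut-out of the lying microphone's outline, floor at z 8 mm, hidden by the lid at first; it fits only head to +x, 4 mm play across, 6 mm along
- cutout_waist (a point): where mic_waist comes when the microphone is fully in: case x -19, y 0, z 32 mm. Cut-out in case x: foot pocket -77 to -53 (56 mm wide), narrow part -53 to 15 (40 wide), head pocket 15 to 77 (56 wide). From x -41 to 3 an equally deep finger channel crosses the insert (114 mm wide in y), so the microphone goes in held by its waist
- cutout_head (a point): point in the case where mic_head comes when the microphone is fully in: case x 46, y 0, z 32 mm
- lid: the case's loose wooden lid, a flat plate 168 x 108 x 8 mm with a brass knob in the middle, 0.2 kg. Origin: centre of the plate's underside; x along its length, z up. It lies inside the case's rim on the insert (underside 60 mm above the case's underside), 3 mm play all round
- lid_knob (a point): height to grip the brass knob, on its axis 32 mm above the lid's underside; the knob is round, 36 mm across between 22 and 42 mm, top at 46 mm, on an 18 mm neck
- mic: green dynamic microphone, lying, 142 mm long, 0.26 kg. Origin: mid-length, on its underside; x along it to the head. Square foot x -71 to -59 (48 x 48 mm), square green handle x -59 to 21 (32 x 32 mm), green collar x 21 to 33, steel head to x 71 (both 48 x 48 mm). Axis 24 mm above its underside; it rests on foot and head
- mic_waist (a point): on the microphone's axis in its handle, mic x -19, z 24 mm: the waist to grip (32 mm wide)
- mic_head (a point): on the microphone's axis in its head, mic x 46, z 24 mm (48 mm wide)
- cradle: fixed black plastic cradle holding the microphone at the start: same axes, microphone's underside at cradle z 30 mm. Floor block x -83 to 31, 70 mm wide, 30 mm high; side walls x -76 to 17 (y 27 to 35 mm either side) and tail wall up to z 74 mm, so the handle cannot be gripped there; collar and head stick out free
- desk_base: bystander, not to be moved: round black steel desk base, 110 mm across, 13 mm thick, with a 24 mm stub to 50 mm height. Origin: centre of its underside
- adapter_jar: bystander, not to be moved: glass jar with a steel cap, 64 mm across, 75 mm tall. Origin: centre of its underside
- tape_roll: bystander, not to be moved: roll of paper tape lying flat, 96 mm across, 30 mm tall. Origin: centre of its underside
- clip: bystander, not to be moved: squat black plastic mic clip, 60 x 44 x 46 mm. Origin: centre of its underside
- hub: bystander, not to be moved: flat aluminium box with two black knobs on top, 90 x 60 x 42 mm. Origin: centre of its underside
- earplug_box: bystander, not to be moved: grey plastic box, 80 x 60 x 28 mm. Origin: centre of its underside
Not all that is in view belongs to the job. What is meant by the mic is not blue, and is the smaller of those in its own colour.

How it is judged:
On the way, in this order (a step that is already met when the one before it is completed fails the run):
1. the lid is lowered to the board while still held (underside less than 15 mm above it) (height (world z) of lid below 0.015 m and contact force between the fingers and lid above 0.5 N), for 0.05 s.
2. the lid lies flat on the board, knob up, released (angle between lid's own z axis and vertical below 0.06 rad and height (world z) of lid below 0.006 m and contact force between the fingers and lid below 0.1 N), for 0.2 s.
3. the microphone is lowered to the board while still held (less than 12 mm above it) (height (world z) of each of mic_head, mic_waist below 0.036 m and contact force between the fingers and mic above 0.5 N), for 0.05 s.
4. the microphone lies on the board, released (height (world z) of each of mic_head, mic_waist below 0.028 m and contact force between the fingers and mic below 0.1 N), for 0.2 s.
5. the microphone is lowered into the cut-out while still held (less than 15 mm above its floor) (x of mic_waist in the frame of cutout_waist between -0.008 and 0.008 m and y of mic_waist in the frame of cutout_waist between -0.006 and 0.006 m and z of mic_waist in the frame of cutout_waist below 0.015 m and contact force between the fingers and mic above 0.5 N), for 0.05 s.
At the end, for the whole second after the job is handed in: The microphone lies in the case's cut-out, head in the head pocket, waist within 8 mm along and 6 mm across of its place, within 4 mm of full depth and within 0.08 rad of the case's length; the lid lies flat (within 0.06 rad, 6 mm) on the board, knob up; both released and at rest (all of step 2 and x of mic_waist in the frame of cutout_waist between -0.008 and 0.008 m and y of mic_waist in the frame of cutout_waist between -0.006 and 0.006 m and z of mic_waist in the frame of cutout_waist between -0.004 and 0.004 m and distance between mic_head and cutout_head below 0.012 m and angle between the x axis of mic and the x axis of case, either way round below 0.08 rad and contact force between the fingers and mic below 0.1 N and linear speed of each of lid, mic below 0.02 m/s); the robot touches nothing.
It fails at once if one of the bystanders is moved by more than 30 mm (distance of any of desk_base, adapter_jar, tape_roll, clip, hub, earplug_box from where it was at the start of the episode above 0.03 m).
It also fails if it takes over 67 s, if anything falls off the work surface, if the arm or the gripper's body presses on something with over 40 N, if the wrist force passes 120 N, or if a joint passes its speed limit or range.

## Working session

There is one attempt and no reset: what is moved stays moved. The work goes in short steps, Python scripts to look and compute and a shell command to move; the robot and the scene stay as the last step left them, time stands still between calls to the robot, and variables do not carry over. Pictures are saved under pics/ and viewed, about 8 in all and at most 12, crops included, and the job is handed in when it is done.

```bash
ls; mkdir -p pics; python3 - <<'E'
from bench import robot
import cv2,numpy as np
print(robot.pinch_z, robot.state())
for n in("top","side"):
    im=robot.capture(n); cv2.imwrite(f"pics/{n}0.png",im[:,:,::-1]); c=robot.get_calibration(n); print(n,c)
E
```

```text
pics
0.0187 {'time': 0.0, 'joint_positions': array([-1.25029859e+00,  2.91263093e-01, -1.54103183e-01,  1.12671773e+00,
       -6.34909538e-06,  1.43151486e+00]), 'qd': array([ 0.00063838,  0.00033581,  0.00089506, -0.00135989,  0.00234896,
       -0.00020449]), 'joint_efforts': array([-1.55364010e-03, -5.37135994e+01,  3.31377590e+01,  1.58327830e-02,
       -4.56162870e-04,  2.27802929e-05]), 'position': array([ 0.23284134, -0.47005871,  0.23074988]), 'ee_rot': array([-0.16117184,  0.68895695, -0.68805057,  0.16108498]), 'wrist_force': array([ 0.54470503, -0.70125906, -0.21663386]), 'torque': array([-0.0491679 , -0.00830509, -0.02450929]), 'gripper_width': 0.08557946309861583}
top {'camera_matrix': array([[573.21213209,   0.        , 322.06472099],
       [  0.        , 573.21213209, 237.4045771 ],
       [  0.        ,   0.        ,   1.        ]]), 'dist_coeffs': array([0.06406276, 0.        , 0.        , 0.        , 0.        ]), 'world_from_camera': array([[ 0.00384096, -0.995248  ,  0.09729684,  0.44026217],
       [-0.99972005, -0.00609327, -0.02286238,  0.02059938],
       [ 0.0233466 , -0.09718179, -0.99499278,  1.50513656],
       [ 0.        ,  0.        ,  0.        ,  1.        ]])}
side {'camera_matrix': array([[484.01885797,   0.        , 319.84641998],
       [  0.        , 484.01885797, 235.23337384],
       [  0.        ,   0.        ,   1.        ]]), 'dist_coeffs': array([0.00515745, 0.        , 0.        , 0.        , 0.        ]), 'world_from_camera': array([[-0.9415828 , -0.19173146,  0.276877  ,  0.17624137],
       [-0.33610644,  0.48294294, -0.80857812,  1.15713069],
       [ 0.02131407, -0.85440339, -0.51917295,  0.81753355],
       [ 0.        ,  0.        ,  0.        ,  1.        ]])}
```

View pics/top0.png

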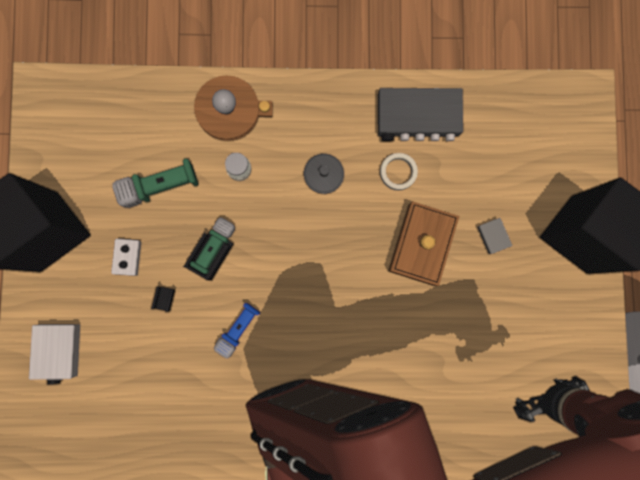

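View pics/side0.png

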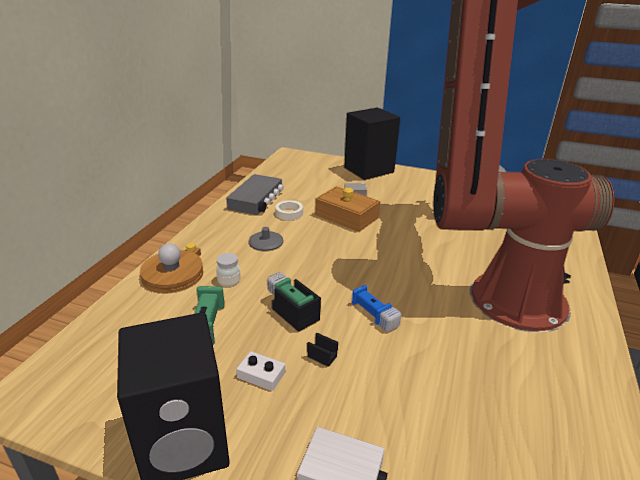

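Top view: case at (424,242) with its knob at (428,242). The cradled green mic is at (210,248) with its head at (225,226). The green mic at (155,183) is the bigger decoy. I'll enlarge the two targets.

```bash
cat > h.py <<'E'
from bench import robot
import numpy as np,cv2
from scipy.spatial.transform import Rotation as R
C={n:robot.get_calibration(n) for n in("top","side")}
def ray(n,px,z):
    c=C[n];p=cv2.undistortPoints(np.array(px,float).reshape(-1,1,2),c["camera_matrix"],c["dist_coeffs"])[:,0]
    T=c["world_from_camera"];d=np.c_[p,np.ones(len(p))]@T[:3,:3].T;o=T[:3,3]
    return o+d*((z-o[2])/d[:,2])[:,None]
def proj(n,P):
    c=C[n];T=np.linalg.inv(c["world_from_camera"])
    return cv2.projectPoints(np.array(P,float).reshape(-1,3),cv2.Rodrigues(T[:3,:3])[0],T[:3,3],c["camera_matrix"],c["dist_coeffs"])[0][:,0]
def cap(n,name):
    im=robot.capture(n)[:,:,::-1].copy();cv2.imwrite(f"pics/{name}.png",im);return im
def down(jaw_ang): # tool x down, jaw axis z at world angle
    z=np.array([np.cos(jaw_ang),np.sin(jaw_ang),0]);x=np.array([0,0,-1.]);return np.c_[x,np.cross(z,x),z]
def to(pos,jaw_ang=None):
    "shift/turn numbers from the present pose to TCP pos with jaws along jaw_ang (mod pi)"
    s=robot.state();q=R.from_quat(s["ee_rot"]);d=q.inv().apply(np.array(pos)-s["position"])/.5
    r=np.zeros(3)
    if jaw_ang is not None:
        r=min(((q.inv()*R.from_matrix(down(jaw_ang+k*np.pi))).as_rotvec() for k in(0,1)),key=np.linalg.norm)/np.pi
    print("d",d.round(4),"r",r.round(4),"dist mm",(np.linalg.norm(d)*500).round(),"t",round(s["time"],2))
E
python3 - <<'E'
from h import *
q=R.from_quat(robot.state()["ee_rot"]).as_matrix();print(q.round(2))
im=cv2.imread("pics/top0.png")
a=cv2.resize(im[195:290,382:477],(400,400),interpolation=2);b=cv2.resize(im[205:290,170:255],(400,400),interpolation=2)
cv2.imwrite("pics/crop0.png",np.hstack([a,b]))
s=im[190:290,380:480];hsv=cv2.cvtColor(s,40)
for p in((428,242),(410,225),(445,225),(360,240),(470,300)): print(p,im[p[1],p[0]],cv2.cvtColor(im,40)[p[1],p[0]])
E
```

```text
[[-0.9  -0.    0.44]
 [-0.44  0.   -0.9 ]
 [-0.   -1.   -0.  ]]
(428, 242) [ 83 159 206] [ 19 152 206]
(410, 225) [ 61  96 145] [ 13 148 145]
(445, 225) [ 62 100 150] [ 13 150 150]
(360, 240) [ 86 127 163] [ 16 120 163]
(470, 300) [ 56  81 103] [ 16 116 103]
```

View pics/crop0.png

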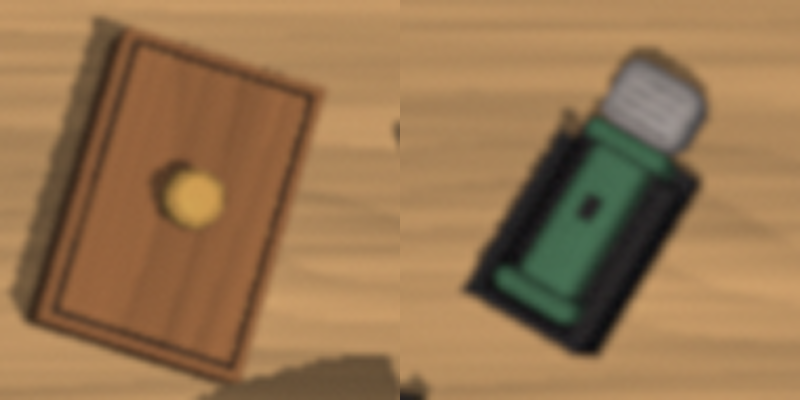

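Crop: the lid is outlined by a dark gap, knob at (195,197) in the left crop. The mic's collar and steel head stick out of the cradle to the upper right. Now the ray-cast.

```bash
sed -i 's/x=np.array(\[0,0,-1.\]);return np.c_\[x,np.cross(z,x),z\]/y=np.array([0,0,-1.]);return np.c_[np.cross(y,z),y,z]/' h.py
python3 - <<'E'
from h import *
im=cv2.imread("pics/top0.png");hsv=cv2.cvtColor(im,40)
def a(v): return np.degrees(np.arctan2(v[1],v[0])).round(1)
def rep(nm,P):
    print(nm,"c",P.mean(0).round(4),"sides",[np.linalg.norm(P[i]-P[i-1]).round(4) for i in range(4)],"ang",[a(P[i]-P[i-1]) for i in range(4)])
f=95/400
rim=np.array([(122,27),(325,90),(242,380),(35,318)])*f+[382-.4,195-.4]
lid=np.array([(135,42),(315,95),(238,368),(57,308)])*f+[382-.4,195-.4]
rep("rim",ray("top",rim,.066));rep("lidgap",ray("top",lid,.067))
k=cv2.inRange(hsv,(15,140,170),(30,255,255));k[:, :415]=0;k[:,440:]=0;k[:230]=0;k[255:]=0
c=cv2.moments(k,True);print("knob",c["m00"],(kp:=(c["m10"]/c["m00"],c["m01"]/c["m00"])),ray("top",[kp],.106))
g=cv2.inRange(hsv,(40,60,40),(90,255,255));g[:,:180]=0;g[:,260:]=0;g[:200]=0;g[300:]=0
cn=max(cv2.findContours(g,0,1)[0],key=cv2.contourArea);r=cv2.minAreaRect(cn);print(r)
rep("green",ray("top",cv2.boxPoints(r),.078))
b=cv2.inRange(hsv,(0,0,100),(179,60,220));b[:,:208]=0;b[:,240:]=0;b[:210]=0;b[242:]=0
cn=max(cv2.findContours(b,0,1)[0],key=cv2.contourArea);r=cv2.minAreaRect(cn);print(r)
rep("head",ray("top",cv2.boxPoints(r),.078))
# bystanders rough on table
for n,p,z in(("desk",(324,173),.013),("jar",(237,166),.075),("tape",(399,171),.03),("clip",(163,297),.046),("hub",(126,256),.042),("earplug",(494,235),.028),("blue",(238,330),.04),("bigmic",(155,183),.04),("amp",(420,112),.06),("woodround",(225,108),.03)): print(n,ray("top",[p],z).round(3))
E
```

```text
rim c [ 0.5689 -0.2716  0.066 ] sides [np.float64(0.1841), np.float64(0.1276), np.float64(0.1823), np.float64(0.1282)] ang [np.float64(-17.0), np.float64(-107.2), np.float64(163.1), np.float64(73.6)]
lidgap c [ 0.5691 -0.2745  0.067 ] sides [np.float64(0.1679), np.float64(0.1126), np.float64(0.1714), np.float64(0.1131)] ang [np.float64(-16.8), np.float64(-106.3), np.float64(163.4), np.float64(71.9)]
knob 100.0 (428.28, 241.88) [[ 0.56763026 -0.27258403  0.106     ]]
((208.41712951660156, 252.130859375), (20.55726432800293, 42.24095153808594), 32.34744644165039)
green c [0.5416 0.2692 0.078 ] sides [np.float64(0.0509), np.float64(0.1037), np.float64(0.0513), np.float64(0.1037)] ang [np.float64(58.0), np.float64(-30.9), np.float64(-122.1), np.float64(148.9)]
((223.4117431640625, 226.64707946777344), (18.521846771240234, 14.74887752532959), 30.963754653930664)
head c [0.6053 0.2338 0.078 ] sides [np.float64(0.0462), np.float64(0.0367), np.float64(0.0463), np.float64(0.0366)] ang [np.float64(59.3), np.float64(-29.6), np.float64(-120.7), np.float64(150.3)]
desk [[ 0.757 -0.018  0.013]]
jar [[0.76  0.203 0.075]]
tape [[ 0.76  -0.214  0.03 ]]
clip [[0.431 0.385 0.046]]
hub [[0.533 0.481 0.042]]
earplug [[ 0.594 -0.46   0.028]]
blue [[0.348 0.197 0.04 ]]
bigmic [[0.721 0.415 0.04 ]]
amp [[ 0.909 -0.265  0.06 ]]
woodround [[0.924 0.242 0.03 ]]
```

```bash
python3 - <<'E'
from h import *
to((.568,-.2725,.2),np.radians(73.2))
E
```

```text
d [-0.776   0.0618 -0.0566] r [4.000e-04 2.397e-01 1.000e-04] dist mm 390.0 t 0.1
```

```bash
T='{"dx":-0.776,"dy":0.062,"dz":-0.0566,"ry":0.24}'; python3 -m inch '[{"dx":-0.776,"dy":0.062,"dz":-0.0566,"ry":0.24},{"dx":-0.776,"dy":0.062,"dz":-0.0566,"ry":0.24},{"dx":-0.776,"dy":0.062,"dz":-0.0566,"ry":0.24},{"dx":-0.776,"dy":0.062,"dz":-0.0566,"ry":0.24},{"dx":-0.776,"dy":0.062,"dz":-0.0566,"ry":0.24},{"dx":-0.776,"dy":0.062,"dz":-0.0566,"ry":0.24},{"dx":-0.776,"dy":0.062,"dz":-0.0566,"ry":0.24},{"dx":-0.776,"dy":0.062,"dz":-0.0566,"ry":0.24},{"dx":-0.776,"dy":0.062,"dz":-0.0566,"ry":0.24},{"dx":-0.776,"dy":0.062,"dz":-0.0566,"ry":0.24}]'; python3 - <<'E'
from h import *
print(robot.state()["joint_positions"].round(2))
to((.568,-.2725,.070),np.radians(73.2))
E
```

```text
[-1.25  0.29 -0.15  1.13 -0.    1.43]
d [-0.776   0.3218 -0.0563] r [4.000e-04 2.397e-01 1.000e-04] dist mm 421.0 t 0.1invalid input
```

```bash
python3 -m inch '[{"dx":-0.776,"dy":0.062,"dz":-0.0566,"rx":0,"ry":0.24,"rz":0,"jaw":0},{"dx":-0.776,"dy":0.062,"dz":-0.0566,"rx":0,"ry":0.24,"rz":0,"jaw":0},{"dx":-0.776,"dy":0.062,"dz":-0.0566,"rx":0,"ry":0.24,"rz":0,"jaw":0},{"dx":-0.776,"dy":0.062,"dz":-0.0566,"rx":0,"ry":0.24,"rz":0,"jaw":0},{"dx":-0.776,"dy":0.062,"dz":-0.0566,"rx":0,"ry":0.24,"rz":0,"jaw":0},{"dx":-0.776,"dy":0.062,"dz":-0.0566,"rx":0,"ry":0.24,"rz":0,"jaw":0},{"dx":-0.776,"dy":0.062,"dz":-0.0566,"rx":0,"ry":0.24,"rz":0,"jaw":0},{"dx":-0.776,"dy":0.062,"dz":-0.0566,"rx":0,"ry":0.24,"rz":0,"jaw":0},{"dx":-0.776,"dy":0.062,"dz":-0.0566,"rx":0,"ry":0.24,"rz":0,"jaw":0},{"dx":-0.776,"dy":0.062,"dz":-0.0566,"rx":0,"ry":0.24,"rz":0,"jaw":0}]'; python3 - <<'E'
from h import *
print(robot.state()["joint_positions"].round(2))
to((.568,-.2725,.070),np.radians(73.2))
E
```

```text
time: 1.35
position: [0.5673, -0.2737, 0.2005]
ee_rot: [-0.104, -0.699, 0.699, 0.104]
wrist_force: [-0.7, 0.4, -0.0]
gripper_width: 0.0855
[-0.57  0.51  0.1   1.16 -0.    2.87]
d [-0.0008  0.2609 -0.0028] r [-0.     -0.0008  0.0001] dist mm 130.0 t 1.35
```

```bash
python3 -m inch '[{"dx":-0.001,"dy":0.08,"dz":-0.003,"rx":0,"ry":-0.5,"rz":0,"jaw":0},{"dx":-0.001,"dy":0.08,"dz":-0.003,"rx":0,"ry":-0.5,"rz":0,"jaw":0},{"dx":-0.001,"dy":0.08,"dz":-0.003,"rx":0,"ry":-0.5,"rz":0,"jaw":0},{"dx":-0.001,"dy":0.08,"dz":-0.003,"rx":0,"ry":-0.5,"rz":0,"jaw":0},{"dx":-0.001,"dy":0.08,"dz":-0.003,"rx":0,"ry":-0.5,"rz":0,"jaw":0},{"dx":-0.001,"dy":0.08,"dz":-0.003,"rx":0,"ry":-0.5,"rz":0,"jaw":0},{"dx":-0.001,"dy":0.08,"dz":-0.003,"rx":0,"ry":-0.5,"rz":0,"jaw":0},{"dx":-0.001,"dy":0.08,"dz":-0.003,"rx":0,"ry":-0.5,"rz":0,"jaw":0},{"dx":-0.001,"dy":0.08,"dz":-0.003,"rx":0,"ry":-0.5,"rz":0,"jaw":0},{"dx":-0.001,"dy":0.08,"dz":-0.003,"rx":0,"ry":-0.5,"rz":0,"jaw":0}]'; python3 - <<'E'
from h import *
print(robot.state()["joint_positions"].round(2))
to((.568,-.2725,.070),np.radians(163.2))
E
```

```text
time: 2.6
position: [0.5684, -0.2724, 0.1606]
ee_rot: [0.421, -0.568, 0.568, -0.421]
wrist_force: [0.1, -0.5, 0.0]
gripper_width: 0.0853
[-0.56  0.53  0.03  1.07 -0.    1.3 ]
d [ 0.0004  0.1813 -0.0008] r [-0.0001 -0.0009  0.    ] dist mm 91.0 t 2.6
```

```bash
python3 -m inch '[{"dx":0,"dy":0.1,"dz":0,"rx":0,"ry":0,"rz":0,"jaw":0},{"dx":0,"dy":0.18,"dz":0,"rx":0,"ry":0,"rz":0,"jaw":0},{"dx":0,"dy":0.18,"dz":0,"rx":0,"ry":0,"rz":0,"jaw":0},{"dx":0,"dy":0.18,"dz":0,"rx":0,"ry":0,"rz":0,"jaw":1},{"dx":0,"dy":0.18,"dz":0,"rx":0,"ry":0,"rz":0,"jaw":1},{"dx":0,"dy":0.18,"dz":0,"rx":0,"ry":0,"rz":0,"jaw":1},{"dx":0,"dy":0.18,"dz":0,"rx":0,"ry":0,"rz":0,"jaw":1},{"dx":0,"dy":0.18,"dz":0,"rx":0,"ry":0,"rz":0,"jaw":1},{"dx":0,"dy":0.18,"dz":0,"rx":0,"ry":0,"rz":0,"jaw":1}]'; python3 - <<'E'
from h import *
to((.52,-.06,.2),np.radians(163.2))
E
```

```text
time: 3.72
position: [0.5699, -0.2722, 0.0723]
ee_rot: [0.421, -0.567, 0.569, -0.422]
wrist_force: [-0.9, 0.3, 9.9]
gripper_width: 0.0332
d [-0.377  -0.2564 -0.218 ] r [-0.0008 -0.0004  0.0003] dist mm 253.0 t 3.73
```

```bash
python3 -m inch '[{"dx":0,"dy":-0.02,"dz":0,"rx":0,"ry":0,"rz":0,"jaw":1},{"dx":0,"dy":-0.06,"dz":0,"rx":0,"ry":0,"rz":0,"jaw":1},{"dx":0,"dy":-0.12,"dz":0,"rx":0,"ry":0,"rz":0,"jaw":1},{"dx":0,"dy":-0.2,"dz":0,"rx":0,"ry":0,"rz":0,"jaw":1},{"dx":0,"dy":-0.2,"dz":0,"rx":0,"ry":0,"rz":0,"jaw":1},{"dx":0,"dy":-0.2,"dz":0,"rx":0,"ry":0,"rz":0,"jaw":1}]'; python3 - <<'E'
from h import *
im=cap("side","side1");t=cap("top","top1")
cv2.imwrite("pics/c1.png",np.hstack([cv2.resize(im[100:300,250:450],(400,400)),cv2.resize(t[170:300,370:500],(400,400))]))
to((.52,-.06,.15),np.radians(163.2))
E
```

```text
time: 4.47
position: [0.5688, -0.2715, 0.1701]
ee_rot: [-0.421, 0.568, -0.568, 0.421]
wrist_force: [-0.1, 1.5, -1.8]
gripper_width: 0.033
d [-0.3761  0.039  -0.2149] r [ 0.0006 -0.0003 -0.0002] dist mm 217.0 t 4.58
```

View pics/c1.png

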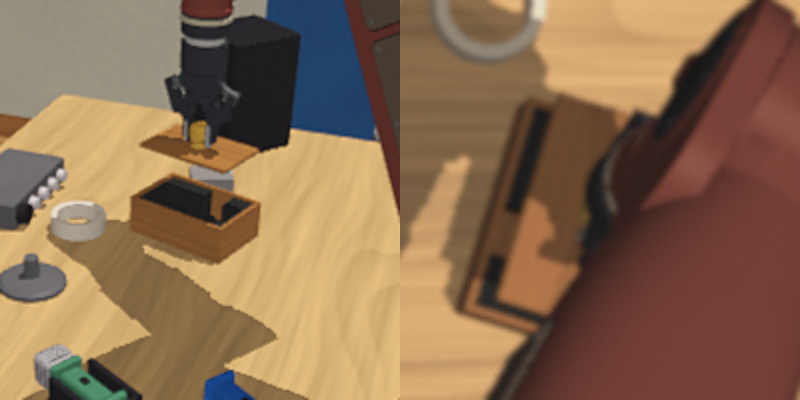

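Lid held level above the case; moving it to the board.

```bash
python3 -m inch '[{"dx":-0.37,"dy":0,"dz":-0.194,"rx":0,"ry":0,"rz":0,"jaw":1},{"dx":-0.37,"dy":0,"dz":-0.194,"rx":0,"ry":0,"rz":0,"jaw":1},{"dx":-0.37,"dy":0,"dz":-0.194,"rx":0,"ry":0,"rz":0,"jaw":1},{"dx":-0.37,"dy":0.1,"dz":-0.194,"rx":0,"ry":0,"rz":0,"jaw":1},{"dx":-0.37,"dy":0.2,"dz":-0.194,"rx":0,"ry":0,"rz":0,"jaw":1},{"dx":-0.37,"dy":0.25,"dz":-0.194,"rx":0,"ry":0,"rz":0,"jaw":1},{"dx":-0.37,"dy":0.28,"dz":-0.194,"rx":0,"ry":0,"rz":0,"jaw":1},{"dx":-0.37,"dy":0.28,"dz":-0.194,"rx":0,"ry":0,"rz":0,"jaw":1}]'
```

```text
time: 5.58
position: [0.5291, -0.0663, 0.0294]
ee_rot: [-0.422, 0.569, -0.567, 0.421]
wrist_force: [0.3, -0.0, -2.1]
gripper_width: 0.0334
```

```bash
python3 -m inch '[{"dx":0,"dy":0.016,"dz":0,"rx":0,"ry":0,"rz":0,"jaw":1},{"dx":0,"dy":0.028,"dz":0,"rx":0,"ry":0,"rz":0,"jaw":1},{"dx":0,"dy":0.034,"dz":0,"rx":0,"ry":0,"rz":0,"jaw":1},{"dx":0,"dy":0.034,"dz":0,"rx":0,"ry":0,"rz":0,"jaw":1},{"dx":0,"dy":0.034,"dz":0,"rx":0,"ry":0,"rz":0,"jaw":1}]'
```

```text
time: 6.2
position: [0.53, -0.0665, 0.0135]
ee_rot: [0.421, -0.568, 0.568, -0.421]
wrist_force: [0.8, -0.4, -2.1]
gripper_width: 0.0331
```

```bash
python3 -m inch '[{"dx":0,"dy":0.003,"dz":0,"rx":0,"ry":0,"rz":0,"jaw":1},{"dx":0,"dy":0.004,"dz":0,"rx":0,"ry":0,"rz":0,"jaw":1},{"dx":0,"dy":0.004,"dz":0,"rx":0,"ry":0,"rz":0,"jaw":1}]'
```

```text
time: 6.58
position: [0.5302, -0.0665, 0.0122]
ee_rot: [0.421, -0.568, 0.568, -0.422]
wrist_force: [-3.6, 0.4, 11.1]
gripper_width: 0.0331
```

Contact. Open, rise, then turn toward the mic.

```bash
python3 -m inch '[{"dx":0,"dy":0,"dz":0,"rx":0,"ry":0,"rz":0,"jaw":0},{"dx":0,"dy":0,"dz":0,"rx":0,"ry":0,"rz":0,"jaw":0},{"dx":0,"dy":0,"dz":0,"rx":0,"ry":0,"rz":0,"jaw":0},{"dx":0,"dy":0,"dz":0,"rx":0,"ry":0,"rz":0,"jaw":0},{"dx":0,"dy":-0.1,"dz":0,"rx":0,"ry":0,"rz":0,"jaw":0},{"dx":0,"dy":-0.2,"dz":0,"rx":0,"ry":0,"rz":0,"jaw":0},{"dx":0,"dy":-0.3,"dz":0,"rx":0,"ry":0,"rz":0,"jaw":0},{"dx":0,"dy":-0.35,"dz":0,"rx":0,"ry":0,"rz":0,"jaw":0}]'; python3 - <<'E'
from h import *
print(robot.state()["joint_positions"].round(2))
to((.598,.237,.19),np.radians(60.3))
E
```

```text
time: 7.58
position: [0.5309, -0.0667, 0.1892]
ee_rot: [0.421, -0.567, 0.569, -0.422]
wrist_force: [0.6, 0.3, -0.8]
gripper_width: 0.0852
[-0.26  0.33 -0.21  1.03  0.    1.6 ]
d [-0.6202 -0.0018 -0.0476] r [-0.001  -0.4286  0.0007] dist mm 311.0 t 7.58
```

```bash
python3 -m inch '[{"dx":-0.62,"dy":0,"dz":-0.048,"rx":0,"ry":-0.4286,"rz":0,"jaw":0},{"dx":-0.62,"dy":0,"dz":-0.048,"rx":0,"ry":-0.4286,"rz":0,"jaw":0},{"dx":-0.62,"dy":0,"dz":-0.048,"rx":0,"ry":-0.4286,"rz":0,"jaw":0},{"dx":-0.62,"dy":0,"dz":-0.048,"rx":0,"ry":-0.4286,"rz":0,"jaw":0},{"dx":-0.62,"dy":0,"dz":-0.048,"rx":0,"ry":-0.4286,"rz":0,"jaw":0},{"dx":-0.62,"dy":0,"dz":-0.048,"rx":0,"ry":-0.4286,"rz":0,"jaw":0},{"dx":-0.62,"dy":0,"dz":-0.048,"rx":0,"ry":-0.4286,"rz":0,"jaw":0},{"dx":-0.62,"dy":0,"dz":-0.048,"rx":0,"ry":-0.4286,"rz":0,"jaw":0},{"dx":-0.62,"dy":0,"dz":-0.048,"rx":0,"ry":-0.4286,"rz":0,"jaw":0}]'; python3 - <<'E'
from h import *
print(robot.state()["joint_positions"].round(2))
to((.598,.237,.0335),np.radians(60.3))
t=cap("top","top2");s=cap("side","side2")
cv2.imwrite("pics/c2.png",np.hstack([cv2.resize(t[170:300,340:500],(480,390),interpolation=2),cv2.resize(s[230:330,240:320],(312,390))]))
E
```

```text
time: 8.7
position: [0.5967, 0.237, 0.1863]
ee_rot: [0.683, -0.182, 0.182, -0.683]
wrist_force: [0.9, 0.3, -0.3]
gripper_width: 0.0851
[0.26 0.54 0.11 1.14 0.   0.79]
d [0.0022 0.3055 0.0013] r [ 0.     -0.0011 -0.    ] dist mm 153.0 t 8.7
```

View pics/c2.png

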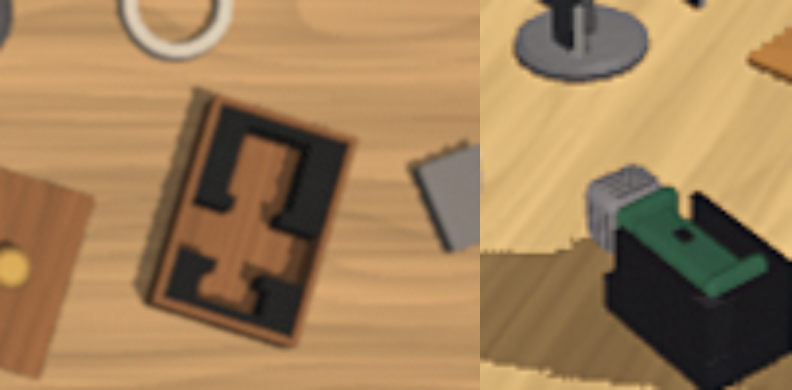

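The cut-out's long head pocket is at the upper (+x) end, so case x points at −17°. The lid lies on the board. Descending on the head.

```bash
python3 - <<'E'
from h import *
to((.6015,.235,.034),np.radians(60.3))
E
python3 -m inch '[{"dx":0.004,"dy":0.1,"dz":0.001,"rx":0,"ry":0,"rz":0,"jaw":0},{"dx":0.004,"dy":0.2,"dz":0.001,"rx":0,"ry":0,"rz":0,"jaw":0},{"dx":0.004,"dy":0.2,"dz":0.001,"rx":0,"ry":0,"rz":0,"jaw":0}]'; python3 - <<'E'
from h import *
to((.6015,.235,.034),np.radians(60.3))
E
```

```text
d [0.0101 0.3048 0.0013] r [-0.    -0.001  0.   ] dist mm 152.0 t 8.8
time: 9.18
position: [0.5958, 0.2356, 0.083]
ee_rot: [0.685, -0.184, 0.18, -0.682]
wrist_force: [-0.6, -0.8, 1.2]
gripper_width: 0.0857
d [0.011  0.098  0.0051] r [ 0.0016 -0.0006 -0.0016] dist mm 49.0 t 9.18
```

```bash
python3 -m inch '[{"dx":0.007,"dy":0.05,"dz":0.002,"rx":0,"ry":0,"rz":0,"jaw":0},{"dx":0.007,"dy":0.098,"dz":0.002,"rx":0,"ry":0,"rz":0,"jaw":0},{"dx":0.007,"dy":0.098,"dz":0.002,"rx":0,"ry":0,"rz":0,"jaw":0},{"dx":0.007,"dy":0.098,"dz":0.002,"rx":0,"ry":0,"rz":0,"jaw":0}]'; python3 - <<'E'
from h import *
to((.6015,.235,.034),np.radians(60.3))
E
```

```text
time: 9.68
position: [0.6036, 0.2361, 0.0396]
ee_rot: [-0.683, 0.181, -0.182, 0.684]
wrist_force: [0.8, 0.4, 1.4]
gripper_width: 0.0857
d [-0.0026  0.0111 -0.004 ] r [-0.0006 -0.0002  0.0006] dist mm 6.0 t 9.68
```

```bash
python3 -m inch '[{"dx":-0.001,"dy":0.01,"dz":-0.002,"rx":0,"ry":0,"rz":0,"jaw":0},{"dx":-0.001,"dy":0.01,"dz":-0.002,"rx":0,"ry":0,"rz":0,"jaw":1},{"dx":-0.001,"dy":0.01,"dz":-0.002,"rx":0,"ry":0,"rz":0,"jaw":1},{"dx":-0.001,"dy":0.01,"dz":-0.002,"rx":0,"ry":0,"rz":0,"jaw":1},{"dx":-0.001,"dy":0.01,"dz":-0.002,"rx":0,"ry":0,"rz":0,"jaw":1},{"dx":-0.001,"dy":0.01,"dz":-0.002,"rx":0,"ry":0,"rz":0,"jaw":1}]'
```

```text
time: 10.42
position: [0.6019, 0.2354, 0.033]
ee_rot: [-0.683, 0.181, -0.182, 0.684]
wrist_force: [0.5, 1.2, 5.6]
gripper_width: 0.0475
```

```bash
python3 -m inch '[{"dx":0,"dy":-0.02,"dz":0,"rx":0,"ry":0,"rz":0,"jaw":1},{"dx":0,"dy":-0.06,"dz":0,"rx":0,"ry":0,"rz":0,"jaw":1},{"dx":0,"dy":-0.12,"dz":0,"rx":0,"ry":0,"rz":0,"jaw":1},{"dx":0,"dy":-0.18,"dz":0,"rx":0,"ry":0,"rz":0,"jaw":1},{"dx":0,"dy":-0.22,"dz":0,"rx":0,"ry":0,"rz":0,"jaw":1},{"dx":0,"dy":-0.22,"dz":0,"rx":0,"ry":0,"rz":0,"jaw":1},{"dx":0,"dy":-0.22,"dz":0,"rx":0,"ry":0,"rz":0,"jaw":1}]'; python3 - <<'E'
from h import *
s=cap("side","side3");t=cap("top","top3")
cv2.imwrite("pics/c3.png",np.hstack([cv2.resize(s[150:350,220:380],(400,500)),cv2.resize(t[160:310,160:280],(400,500))]))
to((.56,.093,.143),np.radians(73.3))
E
```

```text
time: 11.3
position: [0.6007, 0.2349, 0.1412]
ee_rot: [0.684, -0.182, 0.181, -0.683]
wrist_force: [-0.1, 0.3, -2.7]
gripper_width: 0.0475
d [ 0.0702 -0.0037 -0.2867] r [ 0.0005 -0.0723 -0.0005] dist mm 148.0 t 11.4
```

View pics/c3.png

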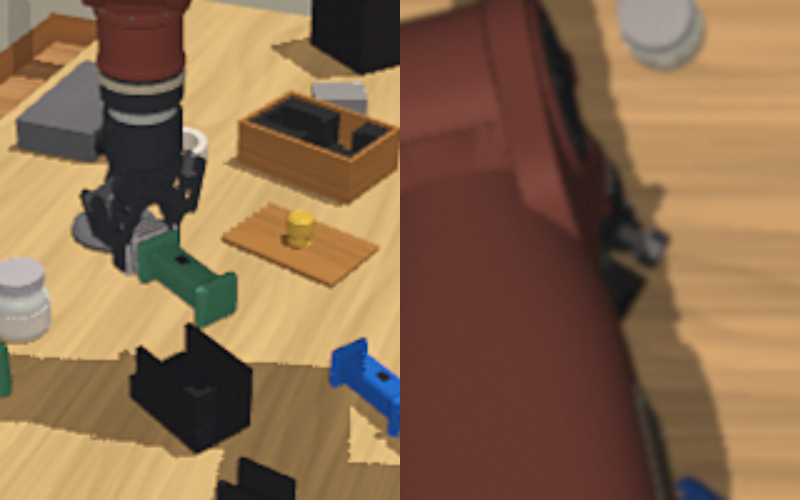

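Mic held by the head, about level and clear of the cradle. Laying it between cradle and lid, already parallel to the case.

```bash
python3 - <<'E'
from h import *
to((.57,.10,.143),np.radians(73.3))
E
python3 -m inch '[{"dx":0.048,"dy":0,"dz":-0.28,"rx":0,"ry":-0.072,"rz":0,"jaw":1},{"dx":0.048,"dy":0,"dz":-0.28,"rx":0,"ry":-0.072,"rz":0,"jaw":1},{"dx":0.048,"dy":0,"dz":-0.28,"rx":0,"ry":-0.072,"rz":0,"jaw":1},{"dx":0.048,"dy":0,"dz":-0.28,"rx":0,"ry":-0.072,"rz":0,"jaw":1},{"dx":0.048,"dy":0,"dz":-0.28,"rx":0,"ry":-0.072,"rz":0,"jaw":1}]'; python3 - <<'E'
from h import *
to((.57,.10,.013),np.radians(73.3))
E
```

```text
d [ 0.0806 -0.0038 -0.2646] r [ 0.0005 -0.0723 -0.0005] dist mm 138.0 t 11.4
time: 12.02
position: [0.5533, 0.1025, 0.1421]
ee_rot: [-0.699, 0.103, -0.103, 0.7]
wrist_force: [0.9, 0.0, -2.0]
gripper_width: 0.0475
d [0.0335 0.2582 0.0047] r [-0.0002 -0.0002  0.    ] dist mm 130.0 t 12.03
```

```bash
python3 -m inch '[{"dx":0.033,"dy":0.08,"dz":0.004,"rx":0,"ry":0,"rz":0,"jaw":1},{"dx":0.033,"dy":0.16,"dz":0.004,"rx":0,"ry":0,"rz":0,"jaw":1},{"dx":0.033,"dy":0.21,"dz":0.004,"rx":0,"ry":0,"rz":0,"jaw":1},{"dx":0.033,"dy":0.24,"dz":0.004,"rx":0,"ry":0,"rz":0,"jaw":1},{"dx":0.033,"dy":0.258,"dz":0.004,"rx":0,"ry":0,"rz":0,"jaw":1},{"dx":0.033,"dy":0.264,"dz":0.004,"rx":0,"ry":0,"rz":0,"jaw":1},{"dx":0.033,"dy":0.264,"dz":0.004,"rx":0,"ry":0,"rz":0,"jaw":1}]'
```

```text
time: 12.9
position: [0.5697, 0.0989, 0.0109]
ee_rot: [-0.7, 0.103, -0.103, 0.7]
wrist_force: [-0.6, -0.2, -2.4]
gripper_width: 0.0477
```

```bash
python3 -m inch '[{"dx":0,"dy":0.006,"dz":0,"rx":0,"ry":0,"rz":0,"jaw":1},{"dx":0,"dy":0.01,"dz":0,"rx":0,"ry":0,"rz":0,"jaw":1},{"dx":0,"dy":0.013,"dz":0,"rx":0,"ry":0,"rz":0,"jaw":1},{"dx":0,"dy":0.013,"dz":0,"rx":0,"ry":0,"rz":0,"jaw":1}]'
```

```text
time: 13.4
position: [0.5691, 0.0988, 0.0037]
ee_rot: [0.7, -0.103, 0.103, -0.7]
wrist_force: [-0.2, -0.4, -2.7]
gripper_width: 0.0475
```

```bash
python3 -m inch '[{"dx":0,"dy":0.002,"dz":0,"rx":0,"ry":0,"rz":0,"jaw":1},{"dx":0,"dy":0.003,"dz":0,"rx":0,"ry":0,"rz":0,"jaw":1},{"dx":0,"dy":0.003,"dz":0,"rx":0,"ry":0,"rz":0,"jaw":1}]'
```

```text
time: 13.78
position: [0.5693, 0.0988, 0.003]
ee_rot: [-0.7, 0.103, -0.103, 0.7]
wrist_force: [-2.1, -0.4, 6.2]
gripper_width: 0.0476
```

```bash
python3 -m inch '[{"dx":0,"dy":0,"dz":0,"rx":0,"ry":0,"rz":0,"jaw":0},{"dx":0,"dy":0,"dz":0,"rx":0,"ry":0,"rz":0,"jaw":0},{"dx":0,"dy":0,"dz":0,"rx":0,"ry":0,"rz":0,"jaw":0},{"dx":0,"dy":0,"dz":0,"rx":0,"ry":0,"rz":0,"jaw":0},{"dx":0,"dy":-0.1,"dz":0,"rx":0,"ry":0,"rz":0,"jaw":0},{"dx":0,"dy":-0.2,"dz":0,"rx":0,"ry":0,"rz":0,"jaw":0},{"dx":0,"dy":-0.24,"dz":-0.6,"rx":0,"ry":0,"rz":0,"jaw":0},{"dx":0,"dy":-0.24,"dz":-0.6,"rx":0,"ry":0,"rz":0,"jaw":0},{"dx":0,"dy":-0.24,"dz":-0.6,"rx":0,"ry":0,"rz":0,"jaw":0},{"dx":0,"dy":-0.24,"dz":-0.6,"rx":0,"ry":0,"rz":0,"jaw":0}]'; python3 - <<'E'
from h import *
s=robot.state();print(s["joint_positions"].round(2))
t=cap("top","top4");sd=cap("side","side4")
hsv=cv2.cvtColor(t,40)
g=cv2.inRange(hsv,(40,60,40),(90,255,255));g[:,:210]=0
cn=max(cv2.findContours(g,0,1)[0],key=cv2.contourArea);r=cv2.minAreaRect(cn);print(r)
P=ray("top",cv2.boxPoints(r),.048);print(P.mean(0).round(4),[(np.linalg.norm(P[i]-P[i-1]).round(4),np.degrees(np.arctan2(*(P[i]-P[i-1])[1::-1])).round(1)) for i in range(4)])
# case cut-out light floor: cross-check case pose from rim again
cv2.imwrite("pics/c4.png",np.hstack([cv2.resize(t[190:300,375:485],(400,400),interpolation=2),cv2.resize(t[200:280,230:310],(400,400),interpolation=2)]))
E
```

```text
time: 15.02
position: [0.4967, -0.1418, 0.1193]
ee_rot: [0.7, -0.103, 0.103, -0.7]
wrist_force: [1.0, -0.8, 0.5]
gripper_width: 0.0858
[-0.42  0.37 -0.36  0.84  0.   -0.13]
((270.20599365234375, 267.8992004394531), (17.729732513427734, 39.62162399291992), 18.924644470214844)
[0.5045 0.1182 0.048 ] [(np.float64(0.0448), np.float64(71.3)), (np.float64(0.1), np.float64(-18.1)), (np.float64(0.0451), np.float64(-108.7)), (np.float64(0.1), np.float64(161.7))]
```

View pics/c4.png

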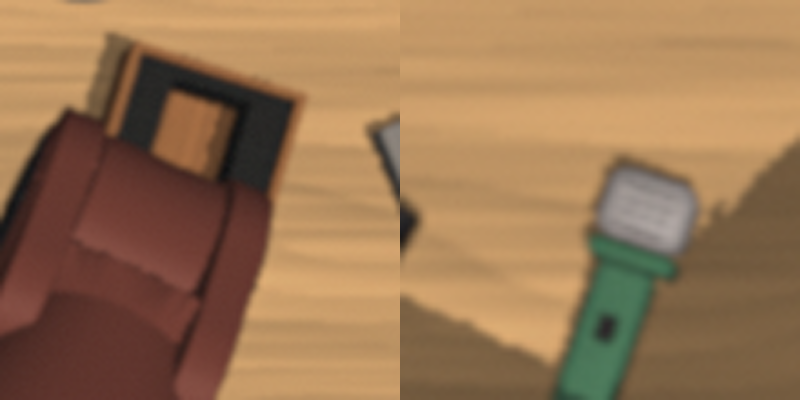

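```bash
python3 - <<'E'
from h import *
t=cv2.imread("pics/top2.png");hsv=cv2.cvtColor(t,40)
def rep(n,P): print(n,P.mean(0).round(4),[(np.linalg.norm(P[i]-P[i-1]).round(4),np.degrees(np.arctan2(*(P[i]-P[i-1])[1::-1])).round(1)) for i in range(4)])
b=t[195:295,380:465]
d=cv2.inRange(b,(0,0,0),(75,75,75))
pts=cv2.findNonZero(d);pts=np.vstack([c for c in cv2.findContours(d,0,1)[0] if cv2.contourArea(c)>20])
r=cv2.minAreaRect(pts);print(r);rep("dark",ray("top",cv2.boxPoints(r)+[380,195],.063))
cv2.imwrite("pics/d.png",np.hstack([cv2.resize(cv2.cvtColor(d,8),(340,400),interpolation=0),cv2.resize(cv2.drawContours(b.copy(),[cv2.boxPoints(r).astype(int)],0,(0,255,0),1),(340,400),interpolation=0)]))
to((.5035,.1185,.12),np.radians(73.3))
E
```

```text
((41.90826416015625, 48.47248077392578), (49.519622802734375, 69.7297592163086), 16.699243545532227)
dark [ 0.5679 -0.2654  0.063 ] [(np.float64(0.124), np.float64(73.6)), (np.float64(0.1782), np.float64(-17.1)), (np.float64(0.1255), np.float64(-106.6)), (np.float64(0.1778), np.float64(162.5))]
d [-0.1413 -0.0021  0.5087] r [ 0.0006 -0.0022  0.0004] dist mm 264.0 t 15.12
```

View pics/d.png

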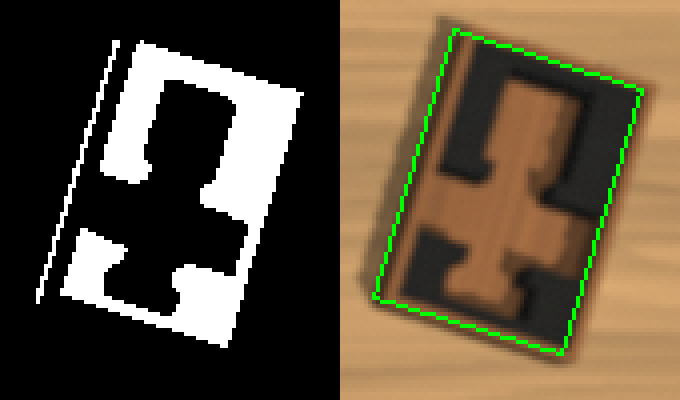

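The shadow strip left of the case got into the mask (x≈40–118), so I'll drop it by area. Moving to the waist meanwhile.

```bash
python3 - <<'E'
from h import *
t=cv2.imread("pics/top2.png")
def rep(n,P): print(n,P.mean(0).round(4),[(np.linalg.norm(P[i]-P[i-1]).round(4),np.degrees(np.arctan2(*(P[i]-P[i-1])[1::-1])).round(1)) for i in range(4)])
b=t[195:295,380:465]
for th in(65,75,85):
    d=cv2.morphologyEx(cv2.inRange(b,(0,0,0),(th,)*3),cv2.MORPH_OPEN,np.ones((3,3)))
    r=cv2.minAreaRect(cv2.findNonZero(d));rep(th,ray("top",cv2.boxPoints(r)+[380,195],.063))
E
python3 -m inch '[{"dx":-0.14,"dy":0,"dz":0.508,"rx":0,"ry":0,"rz":0,"jaw":0},{"dx":-0.14,"dy":0,"dz":0.508,"rx":0,"ry":0,"rz":0,"jaw":0},{"dx":-0.14,"dy":0,"dz":0.508,"rx":0,"ry":0,"rz":0,"jaw":0},{"dx":-0.14,"dy":0,"dz":0.508,"rx":0,"ry":0,"rz":0,"jaw":0},{"dx":-0.14,"dy":0,"dz":0.508,"rx":0,"ry":0,"rz":0,"jaw":0},{"dx":-0.14,"dy":0,"dz":0.508,"rx":0,"ry":0,"rz":0,"jaw":0},{"dx":-0.14,"dy":0,"dz":0.508,"rx":0,"ry":0,"rz":0,"jaw":0}]'; python3 - <<'E'
from h import *
to((.5035,.1185,.005),np.radians(73.1))
E
```

```text
65 [ 0.5691 -0.2738  0.063 ] [(np.float64(0.1084), np.float64(73.6)), (np.float64(0.1697), np.float64(-17.1)), (np.float64(0.1096), np.float64(-106.6)), (np.float64(0.1694), np.float64(162.5))]
75 [ 0.569  -0.2736  0.063 ] [(np.float64(0.1095), np.float64(73.4)), (np.float64(0.1707), np.float64(-17.3)), (np.float64(0.1107), np.float64(-106.8)), (np.float64(0.1703), np.float64(162.3))]
85 [ 0.5692 -0.2737  0.063 ] [(np.float64(0.1107), np.float64(73.4)), (np.float64(0.1717), np.float64(-17.4)), (np.float64(0.112), np.float64(-106.8)), (np.float64(0.1713), np.float64(162.2))]
time: 16.0
position: [0.5035, 0.1223, 0.1189]
ee_rot: [0.7, -0.103, 0.103, -0.699]
wrist_force: [-0.2, 0.5, -0.6]
gripper_width: 0.0855
d [ 0.0022  0.2277 -0.0071] r [ 0.0001  0.0005 -0.    ] dist mm 114.0 t 16.0
```

```bash
python3 -m inch '[{"dx":0.002,"dy":0.08,"dz":-0.007,"rx":0,"ry":0,"rz":0,"jaw":0},{"dx":0.002,"dy":0.16,"dz":-0.007,"rx":0,"ry":0,"rz":0,"jaw":0},{"dx":0.002,"dy":0.2,"dz":-0.007,"rx":0,"ry":0,"rz":0,"jaw":0},{"dx":0.002,"dy":0.224,"dz":-0.007,"rx":0,"ry":0,"rz":0,"jaw":0},{"dx":0.002,"dy":0.224,"dz":-0.007,"rx":0,"ry":0,"rz":0,"jaw":0}]'; python3 - <<'E'
from h import *
to((.5035,.1185,.006),np.radians(73.1))
E
```

```text
time: 16.62
position: [0.5032, 0.1188, 0.0066]
ee_rot: [0.7, -0.104, 0.103, -0.699]
wrist_force: [0.2, -0.5, 0.7]
gripper_width: 0.0852
d [ 0.0007  0.0012 -0.0005] r [ 0.0001  0.0004 -0.0003] dist mm 1.0 t 16.62
```

```bash
python3 -m inch '[{"dx":0,"dy":0,"dz":0,"rx":0,"ry":0,"rz":0,"jaw":1},{"dx":0,"dy":0,"dz":0,"rx":0,"ry":0,"rz":0,"jaw":1},{"dx":0,"dy":0,"dz":0,"rx":0,"ry":0,"rz":0,"jaw":1},{"dx":0,"dy":0,"dz":0,"rx":0,"ry":0,"rz":0,"jaw":1},{"dx":0,"dy":0,"dz":0,"rx":0,"ry":0,"rz":0,"jaw":1},{"dx":0,"dy":-0.04,"dz":0,"rx":0,"ry":0,"rz":0,"jaw":1},{"dx":0,"dy":-0.12,"dz":0,"rx":0,"ry":0,"rz":0,"jaw":1},{"dx":0,"dy":-0.2,"dz":0,"rx":0,"ry":0,"rz":0,"jaw":1},{"dx":0,"dy":-0.28,"dz":0,"rx":0,"ry":0,"rz":0,"jaw":1},{"dx":0,"dy":-0.28,"dz":0,"rx":0,"ry":0,"rz":0,"jaw":1}]'; python3 - <<'E'
from h import *
to((.5508,-.2674,.15),np.radians(72.9))
E
```

```text
time: 17.88
position: [0.5053, 0.12, 0.1497]
ee_rot: [-0.699, 0.101, -0.105, 0.7]
wrist_force: [0.2, 0.3, -2.8]
gripper_width: 0.0319
d [ 3.102e-01 -5.000e-04 -7.158e-01] r [-0.0006  0.002   0.0016] dist mm 390.0 t 17.88
```

```bash
python3 -m inch '[{"dx":0.31,"dy":0,"dz":-0.716,"rx":0,"ry":0.001,"rz":0,"jaw":1},{"dx":0.31,"dy":0,"dz":-0.716,"rx":0,"ry":0.001,"rz":0,"jaw":1},{"dx":0.31,"dy":0,"dz":-0.716,"rx":0,"ry":0.001,"rz":0,"jaw":1},{"dx":0.31,"dy":0,"dz":-0.716,"rx":0,"ry":0.001,"rz":0,"jaw":1},{"dx":0.31,"dy":0,"dz":-0.716,"rx":0,"ry":0.001,"rz":0,"jaw":1},{"dx":0.31,"dy":0,"dz":-0.716,"rx":0,"ry":0.001,"rz":0,"jaw":1},{"dx":0.31,"dy":0,"dz":-0.716,"rx":0,"ry":0.001,"rz":0,"jaw":1},{"dx":0.31,"dy":0,"dz":-0.716,"rx":0,"ry":0.001,"rz":0,"jaw":1},{"dx":0.31,"dy":0,"dz":-0.716,"rx":0,"ry":0.001,"rz":0,"jaw":1},{"dx":0.31,"dy":0,"dz":-0.716,"rx":0,"ry":0.001,"rz":0,"jaw":1}]'; python3 - <<'E'
from h import *
to((.5508,-.2674,.085),np.radians(72.9))
E
```

```text
time: 19.12
position: [0.5487, -0.2661, 0.1469]
ee_rot: [-0.699, 0.104, -0.103, 0.7]
wrist_force: [0.1, -0.8, -3.4]
gripper_width: 0.031
d [ 0.0048  0.1238 -0.0012] r [-0.0001  0.0015 -0.0001] dist mm 62.0 t 19.12
```

```bash
python3 -m inch '[{"dx":0.004,"dy":0.06,"dz":-0.001,"rx":0,"ry":0.001,"rz":0,"jaw":1},{"dx":0.004,"dy":0.1,"dz":-0.001,"rx":0,"ry":0.001,"rz":0,"jaw":1},{"dx":0.004,"dy":0.13,"dz":-0.001,"rx":0,"ry":0.001,"rz":0,"jaw":1},{"dx":0.004,"dy":0.13,"dz":-0.001,"rx":0,"ry":0.001,"rz":0,"jaw":1},{"dx":0.004,"dy":0.13,"dz":-0.001,"rx":0,"ry":0.001,"rz":0,"jaw":1}]'; python3 - <<'E'
from h import *
s=cap("side","side5");st=robot.state();p=st["position"];print(p.round(4))
to((.5508,-.2674,.0145),np.radians(72.9))
th=np.radians(-17.1);u=np.array([np.cos(th),np.sin(th),0]);v=np.array([-u[1],u[0],0]);z=np.array([0,0,1.])
def draw(poly,col):
    q=(proj("side",poly)-[300,160])*6;cv2.polylines(I,[q.astype(int)],True,col,1)
I=cv2.resize(s[160:260,300:420],None,fx=6,fy=6,interpolation=2)
c=np.array([.569,-.273,.06])
draw([c+x*u+y*v for x,y in((.015,-.028),(.077,-.028),(.077,.028),(.015,.028))],(0,0,255))
draw([c+x*u+y*v for x,y in((-.077,-.028),(-.053,-.028),(-.053,.028),(-.077,.028))],(0,0,255))
c[2]=.066;draw([c+x*u+y*v for x,y in((-.093,-.063),(.093,-.063),(.093,.063),(-.093,.063))],(255,0,0))
m=np.array([p[0],p[1],p[2]-.006])+u*.019
for a,b in((.033,.071),(-.071,-.059),(.021,.033)):
    draw([m+a*u+.024*v,m+b*u+.024*v,m+b*u+.024*v+.048*z,m+a*u+.024*v+.048*z],(0,255,255))
cv2.imwrite("pics/c5.png",I)
E
```

```text
time: 19.75
position: [0.551, -0.2689, 0.0828]
ee_rot: [0.699, -0.105, 0.105, -0.699]
wrist_force: [-0.2, -0.4, -2.1]
gripper_width: 0.0311
[ 0.5511 -0.2691  0.0829]
d [-0.0017  0.1368  0.0031] r [0.0001 0.     0.0005] dist mm 68.0 t 19.8
```

View pics/c5.png

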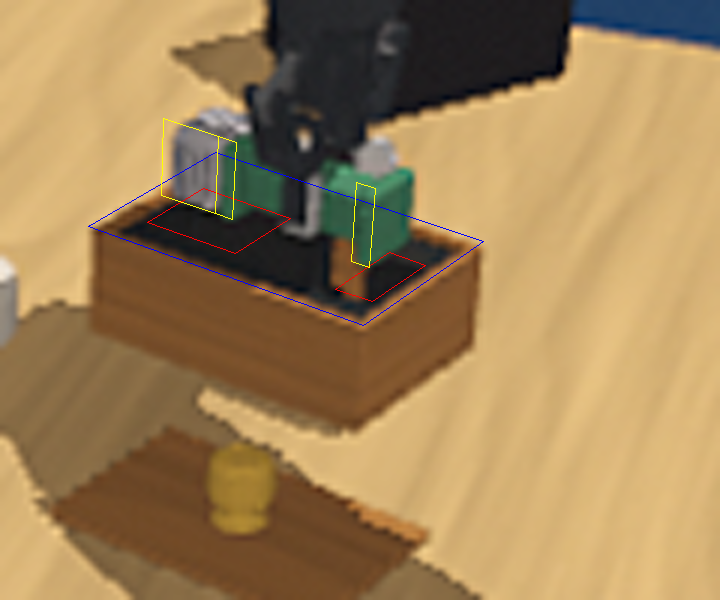

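```bash
python3 - <<'E'
from h import *
s=cv2.imread("pics/side5.png");hsv=cv2.cvtColor(s,40)
g=cv2.inRange(hsv,(45,70,30),(85,255,255))
for r in range(183,206,2):
    c=np.flatnonzero(g[r,320:380])+320;print(r,"".join("G" if g[r,x] else ("." if hsv[r,x,1]<50 and hsv[r,x,2]>80 else ("k" if hsv[r,x,2]<60 else "w")) for x in range(322,380)))
th=np.radians(-17.1);u=np.array([np.cos(th),np.sin(th),0]);v=np.array([-u[1],u[0],0]);z=np.array([0,0,1.])
m=np.array([.5511,-.2691,.0829-.006])+u*.019
for a in(.071,.033,.021,-.059,-.071):
    print(a,[proj("side",m+a*u+y*v+h*z)[0].round(1).tolist() for y,h in((.024,0),(.024,.048),(-.024,.048),(-.024,0))])
E
```

```text
183 wwwwwww..........GGGkkkkkkkk..kkkkkkkkk....wwwwwwwwwwwwwww
185 wwwwwww........wGGGGGkkkkkkkkkkkkkkkw.......wwwwwwwwwwwwww
187 wwwwwww........GGGGGGGkkkkkkkkkGGGGGG.......wwwwwwwwwwwwww
189 wwwwwww........GGGGGGGGGGGkkkk..GGGGGGGG..GGGGGwwwwwwwwwww
191 wwwwwww........GGGGGGGGGGkkkk...GGGGGGGGGGGGGGGwwwwwwwwwww
193 wwwwwwwkw......GGGGGGGGGGkkkk...GGGGGGGGGGGGGGwwwwwwwwwwww
195 wwwkkkkkkkkkkkGGGGGGkkkGGkkkk..wGGGGGGGGGGGGGGwwwwwwwwwwww
197 kkkkkkkkkkkkkkkkkkkkkkkkkw.wk..wGGGGGGGGGGGGGGwwwwwwwwwwww
199 wkkkkkkkkkkkkkkkkkkkkkkkkkkkwwkkkkwGGGGGGGGGGGwwwwwwwwwwww
201 wwwwwkkkkkkkkkkkkkkkkkkkkkkkkkkkkwwwwwGGGGGGGkkkkkkkwwwwww
203 wwwwwwwwwwwwkkkkkkkkkkkkkkkkkkkkkwwwwwGGGGkkkkkkkkkkwwwwww
205 wwwwwwwwwwwwwwwwwkkkkkkkkkkkkkkkkwwwwwwkkkkkkkkkkwwwwwwwww
0.071 [[326.8, 192.5], [327.3, 179.8], [335.4, 175.3], [334.9, 187.8]]
0.033 [[335.9, 195.6], [336.4, 182.8], [344.4, 178.2], [343.8, 190.8]]
0.021 [[338.7, 196.6], [339.3, 183.8], [347.4, 179.1], [346.6, 191.8]]
-0.059 [[358.5, 203.5], [359.5, 190.5], [367.3, 185.5], [366.2, 198.4]]
-0.071 [[361.6, 204.6], [362.6, 191.5], [370.3, 186.5], [369.3, 199.4]]
```

Predicted mic edges match the side view within about 1 px. Going in slowly, watching the force.

```bash
python3 -m inch '[{"dx":0,"dy":0,"dz":0.003,"rx":0,"ry":0,"rz":0,"jaw":1},{"dx":0,"dy":0.01,"dz":0.003,"rx":0,"ry":0,"rz":0,"jaw":1},{"dx":0,"dy":0.02,"dz":0.003,"rx":0,"ry":0,"rz":0,"jaw":1},{"dx":0,"dy":0.03,"dz":0.003,"rx":0,"ry":0,"rz":0,"jaw":1},{"dx":0,"dy":0.036,"dz":0.003,"rx":0,"ry":0,"rz":0,"jaw":1},{"dx":0,"dy":0.036,"dz":0.003,"rx":0,"ry":0,"rz":0,"jaw":1}]'; python3 - <<'E'
from h import *
to((.5508,-.2674,.0145),np.radians(72.9))
E
```

```text
time: 20.55
position: [0.5507, -0.2673, 0.0636]
ee_rot: [-0.699, 0.105, -0.105, 0.699]
wrist_force: [-0.2, 0.2, -2.4]
gripper_width: 0.0312
d [ 0.0002  0.0982 -0.0001] r [-0.0001 -0.0001 -0.0002] dist mm 49.0 t 20.55
```

```bash
python3 -m inch '[{"dx":0,"dy":0.008,"dz":0,"rx":0,"ry":0,"rz":0,"jaw":1},{"dx":0,"dy":0.016,"dz":0,"rx":0,"ry":0,"rz":0,"jaw":1},{"dx":0,"dy":0.024,"dz":0,"rx":0,"ry":0,"rz":0,"jaw":1},{"dx":0,"dy":0.024,"dz":0,"rx":0,"ry":0,"rz":0,"jaw":1}]'
```

```text
time: 21.05
position: [0.5506, -0.2672, 0.0515]
ee_rot: [-0.699, 0.105, -0.105, 0.699]
wrist_force: [0.4, 0.3, -2.5]
gripper_width: 0.0309
```

```bash
python3 -m inch '[{"dx":0,"dy":0.015,"dz":0,"rx":0,"ry":0,"rz":0,"jaw":1},{"dx":0,"dy":0.03,"dz":0,"rx":0,"ry":0,"rz":0,"jaw":1},{"dx":0,"dy":0.045,"dz":0,"rx":0,"ry":0,"rz":0,"jaw":1},{"dx":0,"dy":0.06,"dz":0,"rx":0,"ry":0,"rz":0,"jaw":1},{"dx":0,"dy":0.068,"dz":0,"rx":0,"ry":0,"rz":0,"jaw":1},{"dx":0,"dy":0.068,"dz":0,"rx":0,"ry":0,"rz":0,"jaw":1}]'
```

```text
time: 21.8
position: [0.5507, -0.2673, 0.0176]
ee_rot: [-0.699, 0.105, -0.105, 0.699]
wrist_force: [0.5, 0.4, -2.4]
gripper_width: 0.0311
```

```bash
python3 -m inch '[{"dx":0,"dy":0.002,"dz":0,"rx":0,"ry":0,"rz":0,"jaw":1},{"dx":0,"dy":0.004,"dz":0,"rx":0,"ry":0,"rz":0,"jaw":1},{"dx":0,"dy":0.006,"dz":0,"rx":0,"ry":0,"rz":0,"jaw":1},{"dx":0,"dy":0.006,"dz":0,"rx":0,"ry":0,"rz":0,"jaw":1}]'
```

```text
time: 22.3
position: [0.5511, -0.2675, 0.0158]
ee_rot: [0.699, -0.105, 0.105, -0.699]
wrist_force: [-2.3, 0.4, 5.7]
gripper_width: 0.0309
```

```bash
python3 -m inch '[{"dx":0,"dy":0,"dz":0,"rx":0,"ry":0,"rz":0,"jaw":0.4},{"dx":0,"dy":0,"dz":0,"rx":0,"ry":0,"rz":0,"jaw":0.4},{"dx":0,"dy":0,"dz":0,"rx":0,"ry":0,"rz":0,"jaw":0.4},{"dx":0,"dy":-0.03,"dz":0,"rx":0,"ry":0,"rz":0,"jaw":0.4},{"dx":0,"dy":-0.1,"dz":0,"rx":0,"ry":0,"rz":0,"jaw":0.4},{"dx":0,"dy":-0.2,"dz":0,"rx":0,"ry":0,"rz":0,"jaw":0.4},{"dx":0,"dy":-0.3,"dz":0,"rx":0,"ry":0,"rz":0,"jaw":0.4},{"dx":0,"dy":-0.35,"dz":0.5,"rx":0,"ry":0,"rz":0,"jaw":0.4},{"dx":0,"dy":-0.35,"dz":0.5,"rx":0,"ry":0,"rz":0,"jaw":0.4},{"dx":0,"dy":-0.35,"dz":0.5,"rx":0,"ry":0,"rz":0,"jaw":0.4}]'
python3 -m inch '[{"dx":0,"dy":0,"dz":0.4,"rx":0,"ry":0,"rz":0,"jaw":0.4},{"dx":0,"dy":0,"dz":0.4,"rx":0,"ry":0,"rz":0,"jaw":0.4},{"dx":0,"dy":0,"dz":0.4,"rx":0,"ry":0,"rz":0,"jaw":0.4},{"dx":0,"dy":0,"dz":0.4,"rx":0,"ry":0,"rz":0,"jaw":0.4}]'; python3 - <<'E'
from h import *
t=cap("top","top6");s=cap("side","side6")
cv2.imwrite("pics/c6.png",np.hstack([cv2.resize(t[190:300,375:485],(400,400),interpolation=2),cv2.resize(s[160:260,310:410],(400,400),interpolation=2)]))
hsv=cv2.cvtColor(t,40);g=cv2.inRange(hsv,(40,60,30),(90,255,255));g[:,:380]=0
r=cv2.minAreaRect(cv2.findNonZero(g));P=ray("top",cv2.boxPoints(r),.056)
print(P.mean(0).round(4),[(np.linalg.norm(P[i]-P[i-1]).round(4),np.degrees(np.arctan2(*(P[i]-P[i-1])[1::-1])).round(1)) for i in range(4)])
E
```

```text
time: 23.55
position: [0.6062, -0.0879, 0.1852]
ee_rot: [0.699, -0.105, 0.106, -0.699]
wrist_force: [0.2, 0.1, -0.4]
gripper_width: 0.0516
time: 24.05
position: [0.6651, 0.1057, 0.1844]
ee_rot: [-0.699, 0.103, -0.104, 0.7]
wrist_force: [-0.4, -0.5, 1.4]
gripper_width: 0.0514
[ 0.5505 -0.2665  0.056 ] [(np.float64(0.0526), np.float64(72.9)), (np.float64(0.1035), np.float64(-17.9)), (np.float64(0.053), np.float64(-107.2)), (np.float64(0.1034), np.float64(161.9))]
```

View pics/c6.png

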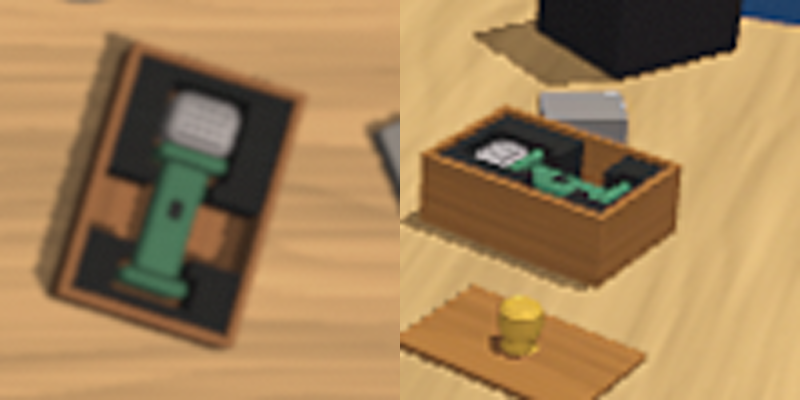

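The mic lies flush in the cut-out with its head in the head pocket. Its measured waist is (0.5505, −0.2665) against a target of (0.5508, −0.2674). The lid is flat on the board, knob up.

```bash
python3 -c "
from bench import robot
print(robot.hand_in())"
```

```text
the job is handed in; nothing more can be done
None
```

The job is done and handed in at about 24 s of the 67 s allowed; the hand-in reports no verdict.

- **Lid:** I lifted it by the knob, lowered it until the wrist force showed contact with the board, and let go. The last pictures show it flat, knob up.
- **Microphone:** I took the small green one by its head out of the cradle and laid it down with contact felt. I then took it again by the waist and lowered it into the cut-out, head to case +x. Nothing resisted until contact at the bottom; I then let go, opening the jaws only part way to stay clear of the channel walls.

**Last checks**
- **Position:** the top picture puts the waist about 1 mm from its place and the axis within about 1° of the case's length.
- **Depth:** I did not measure it separately. The bottom contact came about 1 mm higher than I had worked out, within the 4 mm allowed. In both views the microphone sits flush.
- **Bystanders and arm:** I did not measure the bystanders again at the end, but no move showed an unexpected contact. The arm stands clear.

**What went wrong:** my first move call was refused because I left out some of the row keys; the arm did not move. One mask of the case also caught a shadow, which I removed before using its position.

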